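Index the carving stand to its third stop and hold it

TASK

On the green indexing stand, slide the orange transport lock away from the knob, all the way to its end stop and leave it there; only then grip the black bar knob and turn it clockwise (seen from above) from its home position, counting three clicks, to the third stop (the red mark), so that the small figure on the turntable shows its next side for carving. Do not turn on to the fourth stop; the knob is sprung and runs home if released, so finish while still gripping it and holding it at the third stop. Leave the mug, the wooden carving and the modelling tool where they are.

Things in the scene. Friction and masses are not known exactly. Their poses are not given: they have to be found in the camera images.
- stand: Green housing, fixed to the table, 160 mm (its x) by 490 mm (its y, -205 to +285 mm), 50 mm high. Origin on the table straight under the knob's turning axis; z up; x roughly away from the robot (yaw up to 26 deg either way). Lock slide towards its -y end, turntable axis at y = +200 mm.
- knob: Black bar grip of the index knob, white line on top: 44 mm long (its x), 14 mm wide (its y), 34 mm high. Origin on the turning axis at the knob's foot, 50 mm above the table; z up; turns with the knob; at home its axes are parallel to the stand's. The bar stands on a steel disc (radius 24 mm, 8 mm thick).
- knob_top (a point): Centre of the top face of the bar grip, on the turning axis, 92 mm above the table. Pinch the bar across its 14 mm width (fingers closing along its y) from above, about 15 mm below this point.
- index_knob (a joint): Knob angle, rad: 0 = home (end stop), grows clockwise seen from above. A click every 24 deg (0.419): third stop 1.257, fifth and last 2.094. A spring pulls it home (0.065 N m at home, 0.096 at the third stop); detents add a ripple of +-0.05 N m (nil at a stop, resisting just after it, helping just before the next): felt, but it runs home when released.
- pointer_tip (a point): Tip of the knob's red pointer, 44 mm from the axis, level with the disc's top; at home it points to the stand's -y. Dots on the housing, 55 mm from the axis, mark home and the five stops; the third stop's dot is larger and red. While the transport lock is engaged its tongue blocks the pointer at about 0.07 rad.
- lock_top (a point): Centre of the top of the orange transport-lock grip: 28 mm (stand's x) by 20 mm (stand's y), 38 mm high, top 90 mm above the table. Slides along the stand's -y, 10 mm to the -x side of the knob axis; pinch it across the 28 mm, about 14 mm below this point. A steel tongue (8 mm wide, top 8 mm above the housing) runs from it to the knob's pointer.
- transport_lock (a joint): Lock slide position in m: 0 fully engaged (starts at 0 to 0.012), 0.060 at its end stop (released, farthest from the knob). Moves with about 2 N of friction and stays where it is left.
- figure_top (a point): Top of the grey back slab of the small clay-coloured plaster figure on the turntable, 173 mm above the table, 26 mm from the turntable axis: keep the gripper clear. Figure, its white board and the turntable (radius 65 mm, board corners at 67 mm) turn with the knob.
- mug: Dark purple mug with a handle, loose, radius 41 mm, 95 mm high; origin at the centre of its underside. Bystander.
- carving: Small loose carved wooden block, 60 x 50 x 50 mm; origin at the centre of its underside. Bystander.
- modelling_tool: Flat spatula-like modelling tool lying on the table, loose, 190 mm long along its x, under 30 mm high. Bystander.

How it is judged:
On the way, in this order (a step that is already met when the one before it is completed fails the run):
1. the transport lock is slid to its end stop while the knob is still home (value of joint transport_lock above 0.056 m and value of joint index_knob below 0.2 rad), for 0.2 s.
2. the gripped knob is at the third stop (value of joint index_knob between 1.127 and 1.387 rad and contact force between the fingers and knob above 3 N and value of joint transport_lock above 0.055 m), for 0.3 s.
At the end, for the whole second after the job is handed in: The knob stands at the third stop (1.257 rad within 0.13) and is at rest, the fingers still grip its bar (more than 3 N of contact), the transport lock is within 5 mm of its end stop, and mug, carving and modelling tool are within 30 mm of where they started (all of step 2 and velocity of joint index_knob between -0.15 and 0.15 rad/s and distance of each of mug, carving, modelling_tool from where it was at the start of the episode below 0.03 m); the arm keeps its last pose, push and grip.
It fails at once if the knob is turned before the transport lock is at its end stop (value of joint index_knob above 0.25 rad and value of joint transport_lock below 0.05 m).
It fails at once if the knob is turned on towards the fourth stop (value of joint index_knob above 1.5 rad).
It fails at once if a bystander is moved (distance of any of mug, carving, modelling_tool from where it was at the start of the episode above 0.03 m).
It also fails if it takes over 48 s, if anything falls off the work surface, if the arm or the gripper's body presses on something with over 40 N, if the wrist force passes 120 N, or if a joint passes its speed limit or range.

ROBOT

A 7-joint arm with a two-finger parallel gripper is mounted at the origin on the work surface. World frame = base frame: x ahead of the robot, y to its left, z up, the work surface at z = 0. Lengths are in m, angles in rad, forces in N, time in s.
With the tool pointing down it reaches from about 0.4 to 0.875 m from the base axis. Payload 4.4 kg.
Tool frame: the origin (TCP) lies at the very end of the fingers, on their centre line; the grasp point (between the pads) lies behind it (ctrl.tcp_to_grasp is the z of the grasp point in the tool frame, in m); z points along the fingers, y is the line along which they close (so a half turn about z gives the same grasp; the last joint's range is limited). The gripper opens to 85 mm and grips with 20 to 120 N. Pads are 22 mm wide; open, the fingers measure 114 mm over their backs; the gripper's body (76 mm by 85 mm) begins 54 mm behind the grasp point. The pads swing forward as they close: fully open they stand 13 mm farther back than shut.
Start: joints at [1.08, 0.628, 0.038, 1.517, -0.027, 0.996, -0.02], TCP at [0.268, -0.592, 0.231] pointing down, gripper open.
Joint ranges: [-3.06, 3.06], [-0.37, 2.12], [-1.25, 1.32], [0.18, 2.47], [-1.1, 4.24], [0.23, 1.98], [-2.94, 2.94]. Speed limits (rad/s): [2.57, 2.57, 3.14, 3.14, 3.14, 3.14, 3.14].

INTERFACE

Orientations are given as [roll, pitch, yaw] about the fixed x, y, z axes, in that order (R = Rz(yaw) Ry(pitch) Rx(roll)).
In Python, from rig import ctrl gives the robot as it stands. The module is installed in compiled form; this text tells all that it offers.
- The arm moves only by the shell command python3 -m crank 'ROWS' [FORCE]. ROWS is JSON, a list of rows, each an object of numbers: "dx", "dy", "dz": the shift along the tool's x, y, z in mm; "twist": the turn about the tool's z in degrees; "hand": the opening, from 0 (shut) to 1 (fully open). A call has 1 to 5 rows; each row is the pose to reach, as a shift and turn from the pose commanded when the call began, along the tool's axes at that moment; what a row does not reach only later rows make up. A row lasts 1/12 s, in which the tool goes at most 41.7 mm and 7.16 degrees, less where a joint would pass 70% of its speed; a pose out of reach is approached as far as the arm can. A call with a gripper value outside its range is refused whole. The fingers move at their own pace and stop on an object; FORCE is the grip in N (left out, the last holds). Time passes only in rows, so rows that repeat a pose let the fingers close. It gives the time, the measured TCP pose, the force, the opening and the grip force at its end, in the units of the state.
- ctrl.state(): the state, without advancing time (a new reading comes with each control period).
- ctrl.grab_frame(name): name is "side" or "top" or "wrist"; returns the picture (480x640x3 uint8, red, green, blue); there is no depth.
- ctrl.camera_model(name): a dict with "fx", "fy", "cx", "cy" (pixels), "xyz" and "attitude" of the camera in the world; the wrist camera has in their place "tool_from_camera" (4x4, takes a point from camera to tool coordinates, whose origin is the TCP and whose axes are the flange's). Camera axes: x right, y up, looking along -z (the intrinsics and any distortion apply to the point x, -y, -z); pixel columns grow to the right and rows downward; lengths in m; the calibration is good to about 2 mm. A picture is of the moment at which its call begins: read the wrist's pose just before it. camera_model takes no time and is no camera call.
- ctrl.sign_off(): hands the job in; it is judged then, once.
Trained networks look in the newest picture that a camera, given by its name, has taken for a name from the list of things; names that differ only in an ending like _2 or _b are one class to them, and where a whole thing is asked for, a point or a joint stands for the part that bears it (a point fixed in the world has none). Each returns a list of dicts, best first, with "p" (0 to 1); they miss things now and then, are a little off and sometimes report something else, mostly with a low value. They report only what shows in the picture. A call takes as long as a camera call.
- ctrl.trace(name, camera): "mask" (480x640 bool, what is visible of it) and "extent" ([centre column, centre row, width, height] in pixels, round what is visible of it).
- ctrl.tip_of(name, camera): "location" ([column, row] in pixels: a listed point, or the origin of a listed thing).
The state is a dict: "time_s": time; "joint_positions": joint angles; "joint_vel": joint speeds; "effort": joint torques, N m; "position": TCP position; "ee_rot": TCP orientation; "force": force on the tool from outside, world axes, zero at the start; "wrist_torque": the same for the moment, N m; "gripper_width": finger opening in m; "grasp_force": force on a finger pad.
Only numpy, scipy, OpenCV 4.12 (cv2) and the standard library are available. Lean on these libraries where they do the work, as an engineer would, in place of code of your own. Each camera call takes 0.05 s, during which the arm holds its last target. There are 200 camera calls.

## Working session

There is one attempt and no reset: what is moved stays moved. The work goes in short steps, Python scripts to look and compute and a shell command to move; the robot and the scene stay as the last step left them, time stands still between calls to the robot, and variables do not carry over. Pictures are saved under pics/ and viewed, at most 10 in all, crops included, and the job is handed in when it is done.

```bash
mkdir -p pics
cat > h.py <<'E'
import numpy as np, cv2
from rig import ctrl
from scipy.spatial.transform import Rotation as R
def cam(n, st=None):
    m=ctrl.camera_model(n)
    if 'xyz' in m:
        T=np.eye(4);a=np.array(m['attitude'])
        T[:3,:3]=a if a.shape==(3,3) else R.from_euler('xyz',a).as_matrix()
        T[:3,3]=m['xyz']
    else:
        st=st or ctrl.state();W=np.eye(4);W[:3,:3]=R.from_euler('xyz',st['ee_rot']).as_matrix();W[:3,3]=st['position']
        T=W@np.array(m['tool_from_camera'])
    return m,T
def onz(n,px,z,st=None):
    m,T=cam(n,st)
    d=np.array(m.get('distortion',np.zeros(5)),float) if not isinstance(m.get('distortion'),dict) else np.zeros(5)
    K=np.array([[m['fx'],0,m['cx']],[0,m['fy'],m['cy']],[0,0,1.]])
    u=cv2.undistortPoints(np.array([[px]],float),K,d)[0,0]
    r=T[:3,:3]@np.array([u[0],-u[1],-1]);o=T[:3,3]
    return o+r*(z-o[2])/r[2]
def shoot(n,f):
    st=ctrl.state();im=ctrl.grab_frame(n);cv2.imwrite('pics/'+f,im[:,:,::-1]);return st
E
python3 - <<'E'
from h import *
s=ctrl.state();print({k:np.round(v,3) for k,v in s.items()},ctrl.tcp_to_grasp)
Z={'knob_top':.092,'lock_top':.09,'pointer_tip':.058,'figure_top':.173,'mug':0,'carving':0,'modelling_tool':0.01,'stand':0}
for c in ('top','side'):
    shoot(c,c+'0.png');print(c,ctrl.camera_model(c))
    for n,z in Z.items():
        for r in ctrl.tip_of(n,c)[:1]: print(n,round(r['p'],2),np.round(r['location']),np.round(onz(c,r['location'],z),4))
print(ctrl.camera_model('wrist'))
E
```

```text
{'time_s': np.float64(0.0), 'joint_positions': array([ 1.08 ,  0.629,  0.038,  1.518, -0.027,  0.996, -0.02 ]), 'joint_vel': array([ 0.003,  0.   , -0.   , -0.003, -0.001, -0.   ,  0.   ]), 'effort': array([ 0.0000e+00, -5.6341e+01,  1.2260e+00, -1.9344e+01,  1.1000e-02,
        1.0000e-02,  0.0000e+00]), 'position': array([ 0.268, -0.592,  0.23 ]), 'ee_rot': array([-3.14 ,  0.   ,  0.425]), 'force': array([-0.32 ,  0.162,  0.621]), 'wrist_torque': array([-0.008,  0.009, -0.016]), 'grasp_force': np.float64(0.0), 'gripper_width': np.float64(0.086)} -0.0187
top {'fx': 590.0375811185987, 'fy': 590.0375811185987, 'cx': 325.112933510044, 'cy': 239.41556870132746, 'xyz': array([0.42191975, 0.0524926 , 1.10251005]), 'attitude': array([ 0.1776921 ,  0.0090372 , -1.54616782])}
knob_top 0.66 [319. 250.] [0.5837 0.0762 0.092 ]
lock_top 0.56 [382. 255.] [ 0.5778 -0.034   0.09  ]
pointer_tip 0.63 [345. 253.] [0.5861 0.0304 0.058 ]
figure_top 0.9 [193. 236.] [0.5901 0.2779 0.173 ]
mug 0.82 [219. 174.] [0.7446 0.276  0.    ]
carving 0.65 [344. 185.] [0.7271 0.0327 0.    ]
modelling_tool 0.71 [347. 
[... 453 characters left out ...]
op 0.62 [224. 289.] [0.5993 0.275  0.173 ]
mug 0.82 [196. 308.] [0.7427 0.264  0.    ]
carving 0.59 [295. 249.] [0.7302 0.0318 0.    ]
modelling_tool 0.64 [389. 329.] [0.4605 0.0581 0.01  ]
stand 0.7 [334. 302.] [0.5743 0.076  0.    ]
{'fx': 388.70223250881884, 'fy': 388.70223250881884, 'cx': 321.90152066415493, 'cy': 238.4344037195817, 'tool_from_camera': array([[ 3.54900971e-04,  9.63431550e-01,  2.67954329e-01,
         6.67081438e-02],
       [ 9.99999933e-01, -3.18242120e-04, -1.80241344e-04,
        -3.98000159e-04],
       [-8.83758432e-05,  2.67954375e-01, -9.63431598e-01,
        -1.43352309e-01],
       [ 0.00000000e+00,  0.00000000e+00,  0.00000000e+00,
         1.00000000e+00]])}
```

View pics/top0.png

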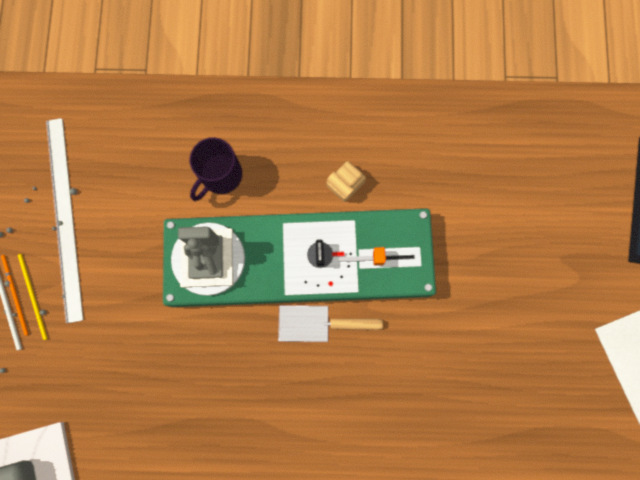

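View pics/side0.png

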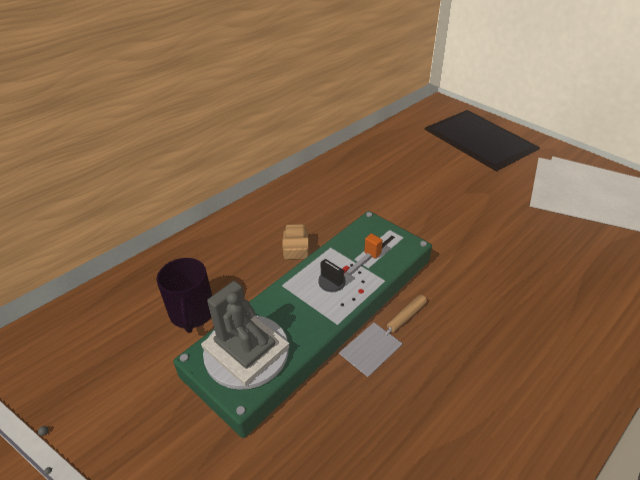

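The top view shows the stand nearly square to the robot: screws at (170,225), (423,215), (428,287) and (169,297), knob at (319,250), lock at (380,256). The modelling tool is on the near side (280–380, 325). The side view agrees.

```bash
cat >> h.py <<'E'
def go(p,yaw):
    s=ctrl.state();M=R.from_euler('xyz',s['ee_rot']).as_matrix()
    d=M.T@(np.array(p)-s['position'])*1000
    dy=(yaw-s['ee_rot'][2]+np.pi)%(2*np.pi)-np.pi
    print('d',np.round(d,1),'twist',np.round(-np.degrees(dy),1),'tcp',np.round(s['position'],4),np.round(s['ee_rot'],3),'t',s['time_s'],'F',np.round(s['force'],1),'w',s['gripper_width'],'g',s['grasp_force'])
E
python3 - <<'E'
from h import *
P=[onz('top',p,.05)[:2] for p in [(170,225),(423,215),(428,287),(169,297)]]
print(np.round(P,4))
a=[(P[0]-P[1]),(P[3]-P[2])]
print([np.arctan2(-v[0],v[1]) for v in a])
yaw=np.mean([np.arctan2(-v[0],v[1]) for v in a]);print(yaw, np.mean(P,0)+R.from_euler('z',yaw).as_matrix()[:2,:2]@[0,-.04])
go([.576,-.0,.20],yaw+np.pi/2)
E
```

```text
[[ 0.6309  0.3503]
 [ 0.66   -0.1107]
 [ 0.5287 -0.1189]
 [ 0.4998  0.3428]]
[np.float64(0.06306881232333592), np.float64(0.062410185214762784)]
0.06273949876904936 [0.58233463 0.07594282]
d [ 524.7 -412.7   31.3] twist -69.3 tcp [ 0.2679 -0.5922  0.2313] [ 3.142 -0.     0.425] t 0.9 F [-0.2  1.5  0.3] w 0.08552018378160539 g 0.0
```

```bash
for i in 1; do python3 -m crank '[{"dx":31,"dy":-24,"twist":-7},{"dx":62,"dy":-49,"twist":-14},{"dx":93,"dy":-73,"twist":-21},{"dx":124,"dy":-98,"twist":-28},{"dx":155,"dy":-122,"twist":-35}]'; done
python3 - <<'E'
from h import *
go([.576,-.0,.20],1.634)
E
```

```text
d [ 524.7 -412.7   31.3] twist -69.3 tcp [ 0.2679 -0.5922  0.2313] [ 3.142 -0.     0.425] t 0.9 F [-0.2  1.5  0.3] w 0.08552018378160539 g 0.0$[0]: bad value
```

```bash
python3 -m crank '[{"dx":31,"dy":-24,"dz":0,"twist":-7,"hand":1},{"dx":62,"dy":-49,"dz":0,"twist":-14,"hand":1},{"dx":93,"dy":-73,"dz":0,"twist":-21,"hand":1},{"dx":124,"dy":-98,"dz":0,"twist":-28,"hand":1},{"dx":155,"dy":-122,"dz":0,"twist":-35,"hand":1}]'
python3 - <<'E'
from h import *
go([.576,-.0,.20],1.634)
E
```

```text
time_s: 1.32
position: [0.3594, -0.4154, 0.2315]
ee_rot: [3.141, 0.0, 1.042]
force: [0.6, -0.4, 0.2]
gripper_width: 0.0851
grasp_force: 0.0
d [468.  -22.8  31.5] twist -33.9 tcp [ 0.3594 -0.4154  0.2315] [3.141 0.    1.042] t 1.3167 F [ 0.6 -0.4  0.2] w 0.08509529134853255 g 0.0
```

```bash
python3 -m crank '[{"dx":40,"dy":-2,"dz":0,"twist":-7,"hand":1},{"dx":80,"dy":-4,"dz":5,"twist":-14,"hand":1},{"dx":120,"dy":-6,"dz":10,"twist":-21,"hand":1},{"dx":160,"dy":-8,"dz":15,"twist":-28,"hand":1},{"dx":200,"dy":-10,"dz":20,"twist":-34,"hand":1}]'
python3 - <<'E'
from h import *
go([.576,-.04,.20],1.634)
E
```

```text
time_s: 1.73
position: [0.453, -0.2385, 0.2115]
ee_rot: [3.141, 0.001, 1.635]
force: [0.5, 0.4, -0.2]
gripper_width: 0.0851
grasp_force: 0.0
d [190.3 135.4  11.5] twist 0.0 tcp [ 0.453  -0.2385  0.2115] [3.141e+00 1.000e-03 1.635e+00] t 1.7333 F [ 0.5  0.4 -0.2] w 0.08508184996042291 g 0.0
```

```bash
python3 -m crank '[{"dx":32,"dy":23,"dz":0,"twist":0,"hand":1},{"dx":64,"dy":46,"dz":0,"twist":0,"hand":1},{"dx":96,"dy":69,"dz":4,"twist":0,"hand":1},{"dx":128,"dy":92,"dz":8,"twist":0,"hand":1},{"dx":160,"dy":115,"dz":11,"twist":0,"hand":1}]'
python3 -m crank '[{"dx":30,"dy":20,"dz":0,"twist":0,"hand":1},{"dx":30,"dy":20,"dz":0,"twist":0,"hand":1},{"dx":30,"dy":20,"dz":0,"twist":0,"hand":1}]'
python3 - <<'E'
from h import *
s=shoot('wrist','w1.png')
Z={'knob_top':.092,'lock_top':.09,'pointer_tip':.058}
for n,z in Z.items():
    for r in ctrl.tip_of(n,'wrist')[:1]: print(n,round(r['p'],2),np.round(r['location']),np.round(onz('wrist',r['location'],z,s),4))
go([.576,-.04,.20],1.634)
E
```

```text
time_s: 2.15
position: [0.5586, -0.0721, 0.2003]
ee_rot: [3.141, 0.0, 1.629]
force: [0.3, -0.4, 0.0]
gripper_width: 0.0856
grasp_force: 0.0
time_s: 2.4
position: [0.5769, -0.0394, 0.2003]
ee_rot: [3.141, -0.001, 1.634]
force: [-0.5, -0.6, -0.0]
gripper_width: 0.0856
grasp_force: 0.0
knob_top 0.85 [342.  45.] [0.5801 0.0774 0.092 ]
pointer_tip 0.64 [338. 128.] [0.5826 0.0307 0.058 ]
d [4.5 0.9 0.3] twist -0.4 tcp [ 0.5753 -0.0445  0.2003] [-3.141e+00  1.000e-03  1.626e+00] t 2.6 F [ 0.5 -0.1  0.3] w 0.08553226678697218 g 0.0
```

View pics/w1.png

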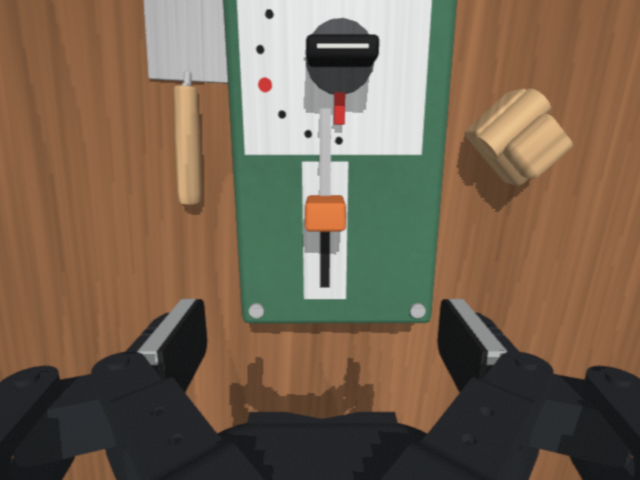

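The lock's top face is centred at about (326,214). The knob top is at (342,45), with the pointer at home (339,110).

Run:
```python
from h import *
s=ctrl.state()
for px,z in [((326,214),.09),((342,46),.092)]: print(np.round(onz('wrist',px,z,s),4))
for px in [(256,311),(418,311)]: print(np.round(onz('wrist',px,.05,s),4))
L=onz('wrist',(326,214),.09,s)
go([L[0],L[1],.0595],1.634); print(s['joint_positions'])
```

```text
[ 0.576  -0.0305  0.09  ]
[0.5795 0.0715 0.092 ]
[ 0.5239 -0.124   0.05  ]
[ 0.6576 -0.1164  0.05  ]
d [ 14.2   1.6 140.8] twist -0.4 tcp [ 0.5753 -0.0445  0.2003] [-3.141e+00  1.000e-03  1.626e+00] t 2.6 F [ 0.5 -0.1  0.3] w 0.08553226678697218 g 0.0
[ 0.22041742  0.57276147 -0.29732616  1.75431539  0.21509767  0.84694083
 -0.11985262]
```

```bash
python3 -m crank '[{"dx":6,"dy":0,"dz":35,"twist":0,"hand":1},{"dx":12,"dy":1,"dz":70,"twist":0,"hand":1},{"dx":12,"dy":1,"dz":105,"twist":0,"hand":1},{"dx":12,"dy":1,"dz":138,"twist":0,"hand":1},{"dx":12,"dy":1,"dz":138,"twist":0,"hand":1}]'
python3 - <<'E'
from h import *
s=shoot('wrist','w2.png')
go([.576,-.03,.0595],1.634)
E
```

```text
time_s: 3.02
position: [0.5712, -0.0323, 0.0568]
ee_rot: [-3.13, 0.0, 1.627]
force: [-0.7, -0.2, 0.1]
gripper_width: 0.0855
grasp_force: 0.0
d [1.9 2.9 0.3] twist -0.4 tcp [ 0.5732 -0.0321  0.0598] [-3.134  0.     1.627] t 3.0667 F [-0.9 -0.   1.4] w 0.08521479717122503 g 0.0
```

View pics/w2.png

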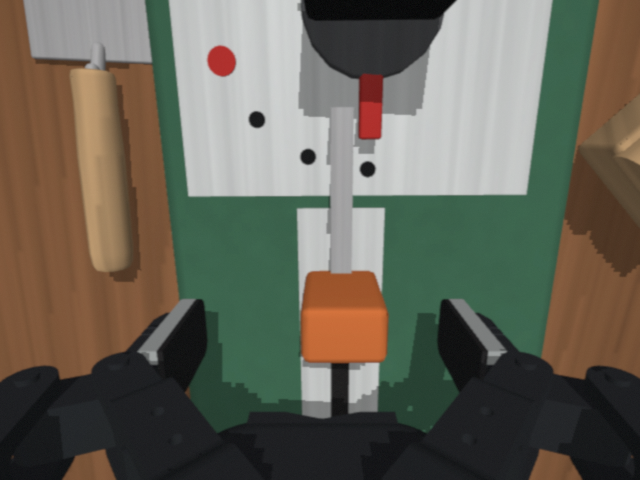

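Lock top face spans roughly columns 302–386 and rows 304–361, with its centre at about (344,333).

Run:
```python
from h import *
s=ctrl.state();M=R.from_euler('xyz',s['ee_rot']).as_matrix()
for px in [(344,333),(302,361),(386,361)]:
    print(np.round(M.T@(onz('wrist',px,.09,s)-s['position'])*1000,1))
```

```text
[  4.5   6.1 -30.2]
[ -5.9  -7.6 -30.1]
[ -5.8  20.1 -30.3]
```

```bash
python3 -m crank '[{"dx":4,"dy":6,"dz":0,"twist":0,"hand":1},{"dx":4,"dy":6,"dz":0,"twist":0,"hand":0.2},{"dx":4,"dy":6,"dz":0,"twist":0,"hand":0},{"dx":4,"dy":6,"dz":0,"twist":0,"hand":0},{"dx":4,"dy":6,"dz":0,"twist":0,"hand":0}]' 40
python3 -m crank '[{"dx":0,"dy":0,"dz":0,"twist":0,"hand":0},{"dx":0,"dy":0,"dz":0,"twist":0,"hand":0},{"dx":0,"dy":0,"dz":0,"twist":0,"hand":0},{"dx":0,"dy":0,"dz":0,"twist":0,"hand":0}]'
```

```text
time_s: 3.48
position: [0.5828, -0.0263, 0.0638]
ee_rot: [3.139, 0.0, 1.629]
force: [0.9, -0.1, -0.0]
gripper_width: 0.0386
grasp_force: 0.0
time_s: 3.82
position: [0.5784, -0.0268, 0.0631]
ee_rot: [-3.135, 0.001, 1.629]
force: [-7.8, 0.1, 9.9]
gripper_width: 0.0273
grasp_force: 40.9
```

Gripped. Slide along tool -x.

```bash
python3 -m crank '[{"dx":-12,"dy":0,"dz":0,"twist":0,"hand":0},{"dx":-24,"dy":0,"dz":0,"twist":0,"hand":0},{"dx":-36,"dy":0,"dz":0,"twist":0,"hand":0},{"dx":-45,"dy":0,"dz":0,"twist":0,"hand":0},{"dx":-45,"dy":0,"dz":0,"twist":0,"hand":0}]'
python3 -m crank '[{"dx":-4,"dy":0,"dz":0,"twist":0,"hand":0},{"dx":-8,"dy":0,"dz":0,"twist":0,"hand":0},{"dx":-12,"dy":0,"dz":0,"twist":0,"hand":0},{"dx":-12,"dy":0,"dz":0,"twist":0,"hand":0}]'
```

```text
time_s: 4.23
position: [0.5815, -0.0739, 0.0631]
ee_rot: [-3.136, 0.002, 1.627]
force: [-6.6, -2.9, 9.6]
gripper_width: 0.0273
grasp_force: 40.9
time_s: 4.57
position: [0.5817, -0.0778, 0.0631]
ee_rot: [-3.135, -0.006, 1.631]
force: [-10.0, 9.4, 11.1]
gripper_width: 0.027
grasp_force: 41.1
```

```bash
python3 -m crank '[{"dx":-3,"dy":0,"dz":0,"twist":0,"hand":0},{"dx":-6,"dy":0,"dz":0,"twist":0,"hand":0},{"dx":-6,"dy":0,"dz":0,"twist":0,"hand":0},{"dx":-6,"dy":0,"dz":0,"twist":0,"hand":0}]'
python3 - <<'E'
from h import *
s=shoot('wrist','w3.png')
go([.582,-.076,.06],1.634)
for c,n in [('wrist','lock_top'),('top','lock_top')]:
    if c=='top': shoot('top','t3.png')
    for r in ctrl.tip_of(n,c)[:1]: print(c,r['p'],onz(c,r['location'],.09))
E
```

```text
time_s: 4.9
position: [0.5818, -0.0781, 0.0631]
ee_rot: [-3.135, -0.012, 1.635]
force: [-11.7, 19.6, 13.0]
gripper_width: 0.0271
grasp_force: 41.3
d [2.  0.4 3.1] twist 0.0 tcp [ 0.5818 -0.0781  0.0631] [-3.135 -0.012  1.635] t 4.95 F [-10.4  19.8  13.7] w 0.027394289385493802 g 41.2628710269928
wrist 0.67 [ 0.58136285 -0.07927881  0.09      ]
top 0.73 [ 0.58094312 -0.08630989  0.09      ]
```

View pics/w3.png

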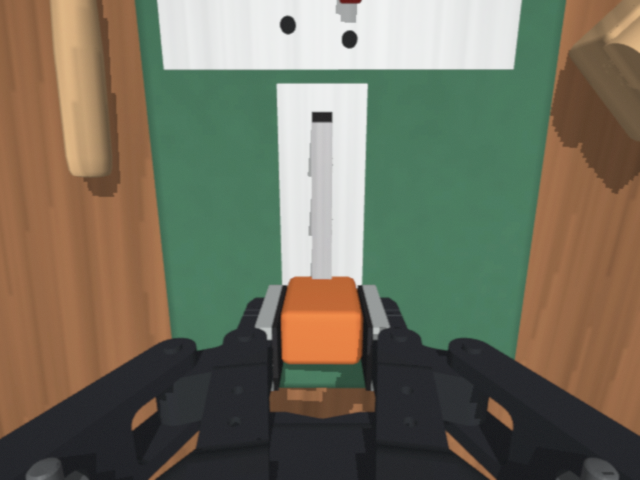

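The lock is hard against its end stop: 20 N push with no motion, and the tongue end is back at (321,122). Release and rise.

```bash
python3 -m crank '[{"dx":4,"dy":0,"dz":0,"twist":0,"hand":0},{"dx":8,"dy":0,"dz":0,"twist":0,"hand":1},{"dx":8,"dy":0,"dz":0,"twist":0,"hand":1},{"dx":8,"dy":0,"dz":0,"twist":0,"hand":1},{"dx":8,"dy":0,"dz":0,"twist":0,"hand":1}]'
python3 -m crank '[{"dx":0,"dy":0,"dz":0,"twist":0,"hand":1},{"dx":0,"dy":0,"dz":-20,"twist":0,"hand":1},{"dx":0,"dy":0,"dz":-50,"twist":0,"hand":1},{"dx":0,"dy":0,"dz":-85,"twist":0,"hand":1},{"dx":0,"dy":0,"dz":-85,"twist":0,"hand":1}]'
python3 - <<'E'
from h import *
go([.5815,.025,.145],1.634)
E
```

```text
time_s: 5.52
position: [0.5856, -0.0823, 0.0625]
ee_rot: [3.141, 0.001, 1.628]
force: [0.1, -0.1, 0.6]
gripper_width: 0.0743
grasp_force: 0.0
time_s: 5.93
position: [0.5895, -0.0818, 0.1533]
ee_rot: [3.131, 0.002, 1.628]
force: [1.9, -0.7, 0.7]
gripper_width: 0.0856
grasp_force: 0.0
d [107.1  -2.    8.1] twist -0.4 tcp [ 0.5895 -0.0818  0.1533] [3.131e+00 2.000e-03 1.628e+00] t 5.9333 F [ 1.9 -0.7  0.7] w 0.08555219851176495 g 0.0
```

```bash
python3 -m crank '[{"dx":35,"dy":-2,"dz":0,"twist":0,"hand":1},{"dx":70,"dy":-4,"dz":0,"twist":0,"hand":1},{"dx":105,"dy":-4,"dz":0,"twist":0,"hand":1},{"dx":130,"dy":-4,"dz":0,"twist":0,"hand":1},{"dx":130,"dy":-4,"dz":0,"twist":0,"hand":1}]'
python3 - <<'E'
from h import *
s=shoot('wrist','w4.png')
M=R.from_euler('xyz',s['ee_rot']).as_matrix()
for r in ctrl.tip_of('knob_top','wrist')[:1]:print(r,M.T@(onz('wrist',r['location'],.092,s)-s['position'])*1000)
go([.5815,.025,.145],1.634)
E
```

```text
time_s: 6.35
position: [0.5734, 0.0562, 0.1477]
ee_rot: [3.14, -0.005, 1.637]
force: [-0.3, 0.5, 0.2]
gripper_width: 0.0855
grasp_force: 0.0
{'location': [340.0, 224.1], 'p': 0.92} [20.20231107  8.40431945 55.8289159 ]
d [-24.6   6.2   2.3] twist -0.2 tcp [0.5738 0.0492 0.1473] [3.141 0.    1.631] t 6.45 F [-0.5 -1.2 -0.3] w 0.08523289153741274 g 0.0
```

View pics/w4.png

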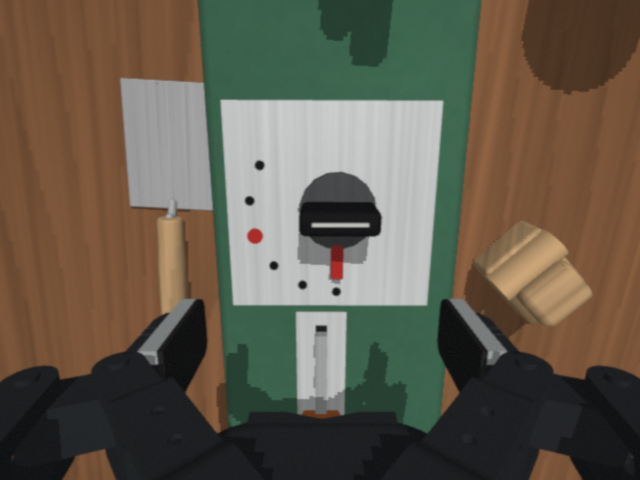

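The fingers are open 85 mm along stand x. The bar's long axis is also along stand x, so the tool must twist 90°. I use twist -90°, which leaves joint 7 room for the clockwise turn. The knob top centre is at (340,225).

```bash
python3 -m crank '[{"dx":10,"dy":4,"dz":0,"twist":-7,"hand":1},{"dx":20,"dy":8,"dz":0,"twist":-14,"hand":1},{"dx":20,"dy":8,"dz":0,"twist":-21,"hand":1},{"dx":20,"dy":8,"dz":0,"twist":-28,"hand":1},{"dx":20,"dy":8,"dz":0,"twist":-35,"hand":1}]'
python3 -m crank '[{"dx":0,"dy":0,"dz":0,"twist":-7,"hand":1},{"dx":0,"dy":0,"dz":0,"twist":-14,"hand":1},{"dx":0,"dy":0,"dz":0,"twist":-21,"hand":1},{"dx":0,"dy":0,"dz":0,"twist":-28,"hand":1},{"dx":0,"dy":0,"dz":0,"twist":-35,"hand":1}]'
python3 -m crank '[{"dx":0,"dy":0,"dz":0,"twist":-7,"hand":1},{"dx":0,"dy":0,"dz":0,"twist":-14,"hand":1},{"dx":0,"dy":0,"dz":0,"twist":-20,"hand":1},{"dx":0,"dy":0,"dz":0,"twist":-20,"hand":1}]'
python3 - <<'E'
from h import *
s=shoot('wrist','w5.png')
M=R.from_euler('xyz',s['ee_rot']).as_matrix()
for r in ctrl.tip_of('knob_top','wrist')[:1]:print(r,M.T@(onz('wrist',r['location'],.092,s)-s['position'])*1000)
go([.5815,.0755,.062],.063+np.pi);print(s['joint_positions'])
E
```

```text
time_s: 6.87
position: [0.5809, 0.0663, 0.147]
ee_rot: [-3.141, 0.001, 2.243]
force: [-0.3, -0.3, -0.5]
gripper_width: 0.0856
grasp_force: 0.0
time_s: 7.28
position: [0.5809, 0.0659, 0.1469]
ee_rot: [-3.14, 0.0, 2.853]
force: [0.2, 0.2, -0.1]
gripper_width: 0.0855
grasp_force: 0.0
time_s: 7.62
position: [0.5808, 0.0659, 0.1467]
ee_rot: [-3.141, -0.001, -3.085]
force: [0.1, -0.2, 0.0]
gripper_width: 0.0856
grasp_force: 0.0
{'location': [347.2, 266.2], 'p': 0.65} [-1.65216309 13.62895195 54.65843081]
d [-1.3  8.7 84.9] twist -0.6 tcp [0.5807 0.0668 0.1469] [-3.141e+00 -1.000e-03 -3.089e+00] t 7.7167 F [ 0.4  0.2 -0.2] w 0.08523705246434392 g 0.0
[ 0.27076765  0.73390352 -0.70760867  1.77394729  0.60925094  0.86661615
  0.90772833]
```

View pics/w5.png

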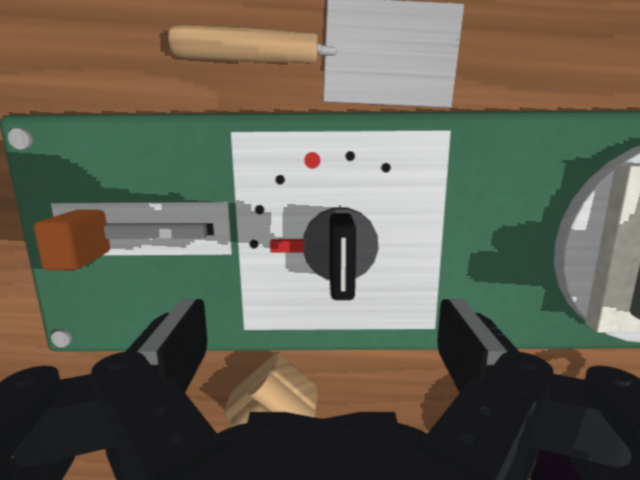

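Bar top centre at about (343,264), i.e. about 11 mm off along tool y. Correct that, descend and grip.

```bash
python3 -m crank '[{"dx":-1,"dy":11,"dz":0,"twist":0,"hand":1},{"dx":-1,"dy":11,"dz":30,"twist":0,"hand":1},{"dx":-1,"dy":11,"dz":60,"twist":0,"hand":1},{"dx":-1,"dy":11,"dz":84,"twist":0,"hand":1},{"dx":-1,"dy":11,"dz":84,"twist":0,"hand":1}]' 60
python3 -m crank '[{"dx":0,"dy":0,"dz":0,"twist":0,"hand":0.3},{"dx":0,"dy":0,"dz":0,"twist":0,"hand":0},{"dx":0,"dy":0,"dz":0,"twist":0,"hand":0},{"dx":0,"dy":0,"dz":0,"twist":0,"hand":0},{"dx":0,"dy":0,"dz":0,"twist":0,"hand":0}]'
python3 -m crank '[{"dx":0,"dy":0,"dz":0,"twist":0,"hand":0},{"dx":0,"dy":0,"dz":0,"twist":0,"hand":0},{"dx":0,"dy":0,"dz":0,"twist":0,"hand":0},{"dx":0,"dy":0,"dz":0,"twist":0,"hand":0},{"dx":0,"dy":0,"dz":0,"twist":0,"hand":0}]'
```

```text
time_s: 8.13
position: [0.5778, 0.0794, 0.0592]
ee_rot: [-3.14, -0.007, -3.084]
force: [-0.1, -0.4, 0.5]
gripper_width: 0.0854
grasp_force: 0.0
time_s: 8.55
position: [0.5817, 0.0801, 0.0646]
ee_rot: [3.141, 0.002, -3.084]
force: [-0.6, 0.5, 0.5]
gripper_width: 0.0254
grasp_force: 0.0
time_s: 8.97
position: [0.5817, 0.0774, 0.0646]
ee_rot: [-3.138, 0.001, -3.085]
force: [-0.9, -3.8, 7.2]
gripper_width: 0.0127
grasp_force: 58.8
```

```bash
python3 -m crank '[{"dx":0,"dy":0,"dz":0,"twist":5,"hand":0},{"dx":0,"dy":0,"dz":0,"twist":10,"hand":0},{"dx":0,"dy":0,"dz":0,"twist":15,"hand":0},{"dx":0,"dy":0,"dz":0,"twist":20,"hand":0},{"dx":0,"dy":0,"dz":0,"twist":25,"hand":0}]' 80
python3 -m crank '[{"dx":0,"dy":0,"dz":0,"twist":5,"hand":0},{"dx":0,"dy":0,"dz":0,"twist":10,"hand":0},{"dx":0,"dy":0,"dz":0,"twist":15,"hand":0},{"dx":0,"dy":0,"dz":0,"twist":20,"hand":0},{"dx":0,"dy":0,"dz":0,"twist":25,"hand":0}]'
```

```text
time_s: 9.38
position: [0.5817, 0.0774, 0.0647]
ee_rot: [-3.139, 0.003, 2.758]
force: [-1.0, -4.6, 6.0]
gripper_width: 0.0124
grasp_force: 81.0
time_s: 9.8
position: [0.5817, 0.0774, 0.0647]
ee_rot: [-3.14, 0.004, 2.321]
force: [-0.7, -5.4, 7.3]
gripper_width: 0.0127
grasp_force: 80.9
```

```bash
python3 -m crank '[{"dx":0,"dy":0,"dz":0,"twist":5,"hand":0},{"dx":0,"dy":0,"dz":0,"twist":10,"hand":0},{"dx":0,"dy":0,"dz":0,"twist":15,"hand":0},{"dx":0,"dy":0,"dz":0,"twist":19,"hand":0},{"dx":0,"dy":0,"dz":0,"twist":22,"hand":0}]'
python3 -m crank '[{"dx":0,"dy":0,"dz":0,"twist":0,"hand":0},{"dx":0,"dy":0,"dz":0,"twist":0,"hand":0},{"dx":0,"dy":0,"dz":0,"twist":0,"hand":0},{"dx":0,"dy":0,"dz":0,"twist":0,"hand":0},{"dx":0,"dy":0,"dz":0,"twist":0,"hand":0}]'
python3 - <<'E'
from h import *
s=shoot('wrist','w6.png');shoot('side','s6.png')
ang=lambda p:np.arctan2(p[1],p[0])
for r in ctrl.tip_of('pointer_tip','side')[:1]+ctrl.tip_of('lock_top','side')[:1]:print(r,onz('side',r['location'],.058))
go([.5815,.0755,.062],.063+np.pi-1.257);print(s['wrist_torque'])
a=cv2.imread('pics/w6.png');b=cv2.imread('pics/s6.png')[180:360,240:480]
o=np.vstack([cv2.resize(a,(400,300)),cv2.resize(b,(400,300))]);cv2.imwrite('pics/c6.png',o)
E
```

```text
time_s: 10.22
position: [0.5817, 0.0774, 0.0647]
ee_rot: [3.141, 0.004, 1.938]
force: [-0.5, -5.2, 7.3]
gripper_width: 0.013
grasp_force: 80.9
time_s: 10.63
position: [0.5817, 0.0774, 0.0647]
ee_rot: [3.141, 0.003, 1.942]
force: [-0.4, -4.9, 5.7]
gripper_width: 0.0127
grasp_force: 80.8
{'location': [353.3, 287.4], 'p': 0.94} [0.54018226 0.06445288 0.058     ]
{'location': [389.3, 221.4], 'p': 0.66} [ 0.61000053 -0.11462259  0.058     ]
d [-1.7 -0.9  2.7] twist -0.3 tcp [0.5817 0.0774 0.0647] [3.141e+00 3.000e-03 1.942e+00] t 10.8333 F [-0.7 -4.9  7.7] w 0.013192687534065104 g 80.80323457717896
[-1.06261843  0.11518057  0.10545248]
```

View pics/c6.png

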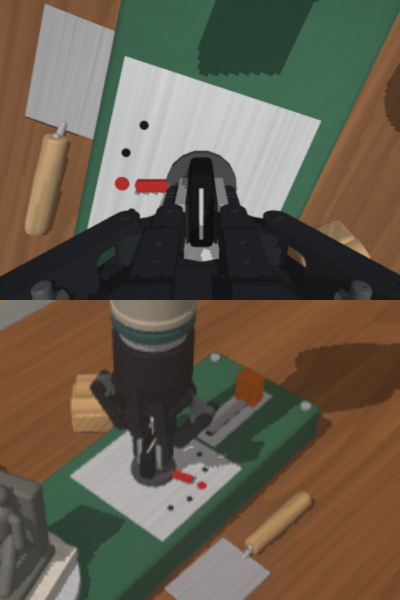

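Both crops show the pointer on the red dot (wrist crop, 122,184), the bar gripped, the lock at its far end, and the carving and modelling tool undisturbed.

```bash
python3 -c "
from rig import ctrl
print(ctrl.sign_off())"
```

```text
the job is handed in; nothing more can be done
None
```

The orange lock is slid to its end stop and the knob is gripped with about 80 N at the third stop, its pointer on the red mark. I handed the job in at about 11 s; no verdict came back.

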